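File the slide holder in the lever arch file

TASK

File the slide holder: lift the file's lever so that the rings spring open, thread the holder on to the two posts, slides up and punched edge towards the spine, and push it down against the grip of its rubber grommets until it lies fully home on the dividers; then press the lever down until it locks and the rings are shut. Do not force or knock the holder (glass), work the rings by the lever only, and leave the file and the things around it where they are.

Things in the scene. Friction and masses are not known exactly. Their poses are not given: they have to be found in the camera images.
- file: Navy lever arch file, 365 x 200 x 3 mm, open flat, loose (1.6 kg), slides if dragged. Origin: underside, midway between posts. x: along the spine, away from you; y: left, to the spine (y 62-113) and front cover; z up. Divider tops z 8. Shaft of the rings y 42, z 14; shut rings arch over to the posts, 61 high at most. Open they lean over the spine (y > 40).
- post_a (a point): Middle of the flat top of the near post at file (-40, 0, 38) mm. Posts: blunt steel tubes 5 mm thick, 80 mm apart, 30 mm above the dividers.
- post_b (a point): Middle of the flat top of the far post, at file (40, 0, 38) mm.
- lever (a joint): Lever angle, rad: 0 shut and lying flat to +y over the spine, 1.4 open and nearly upright. Hinge along file x at file (-80, 26, 14) mm. Over-centre spring: shut, it takes about 5 N at the pad to lift; past 0.12 it drives lever and rings open by itself; closing takes up to 10 N at the pad, and below 0.12 it snaps home and locks.
- lever_pad (a point): Middle of the top face of the lever's black thumb pad (16 wide along x, 24 long, 7 thick), 52 mm from the hinge; shut it is at file (-80, 78, 21.5) mm, the spine's surface 18 mm below it. Free on both sides: pinch it from above across its 16 mm, let it turn in the fingers, let go early.
- rings: The two steel ring arches on their shaft, geared to the lever (they swing 0.95 of its angle, the other way). Wire 4 mm, at file x -40 and 40. Origin on the shaft, file (0, 42, 14) mm.
- holder: Teal slide holder 166 x 56 x 9 mm (7 thick at the punched edge), about 0.1 kg, two glass slides in it. Origin: middle of its underside; x along its length, y to the punched edge, z up. Filed, its axes lie along the file's, origin at file (0, -17, 8) mm. Grasp across the 56 mm at mid length. Rubber grommets in the holes grip the posts: it does not slide down by itself.
- hole_a (a point): Mouth, at the underside, of the hole for post_a: holder (-40, 17, 0) mm. 6.6 mm wide: 0.8 mm play all round at the mouth, then a sprung rubber cheek grips the post. It takes a steady push of 8 to 13 N all the way down (an arm may lag 2 mm under it): press until the dividers stop it (clear rise of force, about 18 N is plenty), slowly at the end.
- hole_b (a point): Mouth, at the underside, of the hole for post_b: holder (40, 17, 0) mm.
- slides_box: Small white and turquoise box of slides, 87 x 34 x 26 mm, loose bystander; origin under its centre.
- oil_bottle: Small dropper bottle with black cap, 25 x 25 x 80 mm, loose bystander; origin under its centre.
- dish: Petri dish with green spots, 90 x 90 x 16 mm, loose bystander on the right; origin under its centre.
- forceps: Steel forceps, 17 x 130 x 9 mm, loose bystander in front of the white thermocycler; origin under their centre.
- dividers: Stack of stiff white plastic dividers with coloured tabs, filed already, fixed to the file: 99 x 184 x 3 mm, top at file z 8 mm. Origin under its centre.

How it is judged:
By the outcome, as a careful person would: the job done as asked, in the order asked, and still so for the second after the job is handed in, with the robot touching nothing.
It also fails if it takes over 72 s, if anything falls off the work surface, if the arm or the gripper's body presses on something with over 40 N, if the wrist force passes 120 N, or if a joint passes its speed limit or range.

ROBOT

A 6-joint arm with a two-finger parallel gripper is mounted at the origin on a cart in front of the work surface, level with it; the furniture and walls round the work are solid. World frame = base frame: x ahead of the robot, y to its left, z up, the work surface at z = 0. Lengths are in m, angles in degrees, forces in N, time in s.
With the tool pointing down it reaches from about 0.4 to 0.825 m from the base axis. Payload 7 kg.
Tool frame: the origin (TCP) lies on the centre line of the jaws, within the pads' length; the fingertips stand 8 mm ahead of it and the grasp point (between the pads) lies 11 mm behind it; z points along the fingers, y is the line along which they close (so a half turn about z gives the same grasp; the last joint's range is limited). The gripper opens to 88 mm and grips with 3 to 60 N. Pads are 19 mm wide; open, the fingers measure 130 mm over their backs; the gripper's body (78 mm by 193 mm) begins 47 mm behind the grasp point.
Start: joints at [-58.436, 20.546, 0.682, 0, -70.136, -16.507], TCP at [0.175, -0.652, 0.235] pointing down, gripper open.
Joint ranges: [-176.03, 176.03], [-82.01, 121.73], [-58.28, 71.71], [-173.87, 95.51], [-174.79, -0.11], [-173.66, 173.66]. Speed limits (degrees/s): [136.94, 136.94, 172.46, 180, 180, 180].

INTERFACE

Orientations are given as [roll, pitch, yaw] about the fixed x, y, z axes, in that order (R = Rz(yaw) Ry(pitch) Rx(roll)).
In Python, from plant import ctrl, vision gives the robot as it stands. The module is installed in compiled form; this text tells all that it offers.
- The arm moves only by the tool move_arm, never from a script. Its argument "moves" is one flat list of numbers, 7 for each row, row after row: the finger opening in cm, from 0 to 8.76, then the shift along the tool's x, y, z in cm, then the turn, a rotation vector about the tool's x, y, z in rad. A call has 1 to 8 rows; each row shifts and turns the commanded pose from where the row before left it, along the tool's axes as they then stand; what a row does not reach is not made up. A row lasts 1/10 s, in which the tool goes at most 50 mm and 8.59 degrees, less where a joint would pass 70% of its speed; a pose out of reach is approached as far as the arm can. A call with a gripper value outside its range is refused whole. The fingers move at their own pace and stop on an object; the grip force is fixed at half the most. Time passes only in rows, so rows that do not move let the fingers close. It gives the time, the measured TCP pose, the force, the opening and the grip force at its end, in the units of the state.
- ctrl.get_obs(): the state, without advancing time (a new reading comes with each control period).
- vision.snapshot(name): name is "scene" or "top" or "wrist"; returns (picture, depth): 400x640x3 uint8, red, green, blue; 400x640 float32, m along the optical axis (not along the pixel's ray), 0 where there is no reading.
- vision.camera_model(name): a dict with "vertical_fov" (degrees; the focal length in pixels is half the picture's height over the tangent of half this angle, whatever the lens; pixels are square), "cx", "cy" (the principal point, pixels), "D" ([k1, k2, p1, p2, k3] as OpenCV has them; the pictures are not rectified), "cam_to_world" (4x4, takes a point from camera to world coordinates). Camera axes: x right, y down, z forward; pixel columns grow to the right and rows downward; lengths in m; the calibration is good to about 2 mm. A picture is of the moment at which its call begins: read the wrist's pose just before it. camera_model takes no time and is no camera call; for the wrist camera it gives the pose at the moment of the call.
- ctrl.close_job(): hands the job in; it is judged then, once.
The state is a dict: "clock": time; "joint_pos": joint angles; "qvel": joint speeds; "tau": joint torques, N m; "tool_pos": TCP position; "orientation": TCP orientation; "force": force on the tool from outside, world axes, zero at the start; "moment": the same for the moment, N m; "opening": finger opening in m; "gripper_force": force on a finger pad.
Only numpy, scipy, OpenCV 4.12 (cv2) and the standard library are available. Lean on these libraries where they do the work, as an engineer would, in place of code of your own. Each camera call takes 0.05 s, during which the arm holds its last target. There are 200 camera calls.

## Working session

There is one attempt and no reset: what is moved stays moved. The work goes in short steps, Python scripts to look and compute and a tool call to move; the robot and the scene stay as the last step left them, time stands still between calls to the robot, and variables do not carry over. Pictures are saved under pics/ and viewed, at most 10 in all, crops included, and the job is handed in when it is done.

Besides the shell and the picture viewer there is one more tool, called after "Call:" as a command line: name --argument value ..., lists and objects as JSON in quotes. move_arm: Moves the arm, as the interface text tells. Its arguments: {"type":"object","properties":{"moves":{"type":"array"}},"required":["moves"]}

```bash
mkdir -p pics; cat > h.py <<'E'
import numpy as np, cv2, pickle
from plant import ctrl, vision
def snap(n,f):
    m=vision.camera_model(n); p,d=vision.snapshot(n)
    cv2.imwrite('pics/'+f+'.png',p[:,:,::-1]); pickle.dump((m,p,d),open(f+'.pkl','wb')); return m,p,d
def load(f): return pickle.load(open(f+'.pkl','rb'))
def K(m):
    f=200/np.tan(np.radians(m['vertical_fov'])/2); return np.array([[f,0,m['cx']],[0,f,m['cy']],[0,0,1.]])
def rays(m,uv):
    return cv2.undistortPoints(np.array(uv,float).reshape(-1,1,2),K(m),np.array(m['D'],float)).reshape(-1,2)
def world(m,d,uv,r=1):
    uv=np.array(uv,float).reshape(-1,2); n=rays(m,uv); out=[]
    for (u,v),(a,b) in zip(uv,n):
        w=d[int(round(v))-r:int(round(v))+r+1,int(round(u))-r:int(round(u))+r+1]; z=np.median(w[w>0]) if (w>0).any() else np.nan
        out.append((m['cam_to_world']@[a*z,b*z,z,1])[:3])
    return np.array(out)
def atz(m,uv,z):
    T=np.array(m['cam_to_world']); n=rays(m,uv); z=np.broadcast_to(z,len(n)); o=[]
    for (a,b),zz in zip(n,z):
        r=T[:3,:3]@[a,b,1]; o.append(T[:3,3]+r*(zz-T[2,3])/r[2])
    return np.array(o)
def proj(m,P):
    T=np.linalg.inv(m['cam_to_world']); P=np.array(P,float).reshape(-1,3)
    return cv2.projectPoints(P,cv2.Rodrigues(T[:3,:3])[0],T[:3,3],K(m),np.array(m['D'],float))[0].reshape(-1,2)
E
python3 - <<'E'
from h import *
np.set_printoptions(precision=4,suppress=True)
for n in('scene','top','wrist'):
    m,p,d=snap(n,n+'0'); print(n,m['vertical_fov'],m['cx'],m['cy'],m['D']); print(np.array(m['cam_to_world']))
print(ctrl.get_obs())
E
```

```text
scene 42.83724289756272 323.0125399516396 202.4969156048224 [0.0387 0.     0.     0.     0.    ]
[[-0.7594 -0.4034  0.5105 -0.3014]
 [-0.6506  0.4626 -0.6022  0.9883]
 [ 0.0068 -0.7894 -0.6138  1.0575]
 [ 0.      0.      0.      1.    ]]
top 50.60272282361697 320.4467760627712 195.40778753318 [-0.0419  0.      0.      0.      0.    ]
[[ 0.0091 -0.9906  0.1367  0.3925]
 [-0.9998 -0.0112 -0.0143  0.0254]
 [ 0.0157 -0.1365 -0.9905  1.2776]
 [ 0.      0.      0.      1.    ]]
wrist 58.939651291496915 318.52258657013743 197.75015262853393 [-0.0283  0.      0.      0.      0.    ]
[[-0.2593  0.9243  0.2801  0.0992]
 [ 0.9658  0.2478  0.0765 -0.6726]
 [ 0.0013  0.2903 -0.9569  0.3842]
 [ 0.      0.      0.      1.    ]]
{'clock': 0.15, 'joint_pos': array([-58.4355,  20.5823,   0.6464,  -0.0147, -70.1363, -16.506 ]), 'qvel': array([ 0.0371, -0.1617,  0.1753,  0.1273, -0.0401,  0.018 ]), 'tau': array([  0.0004, -58.3275,  29.3291,   7.0012,   0.0088,  -0.0001]), 'tool_pos': array([ 0.1752, -0.6515,  0.2338]), 'orientation': array([ 179.9268,   -0.0073, -164.9464]), 'force': array([ 1.227 ,  0.1572, -0.4048]), 'moment': array([ 0.0427, -0.0368,  0.0437]), 'gripper_force': 0.0, 'opening': 0.08753069741590674}
```

View pics/top0.png

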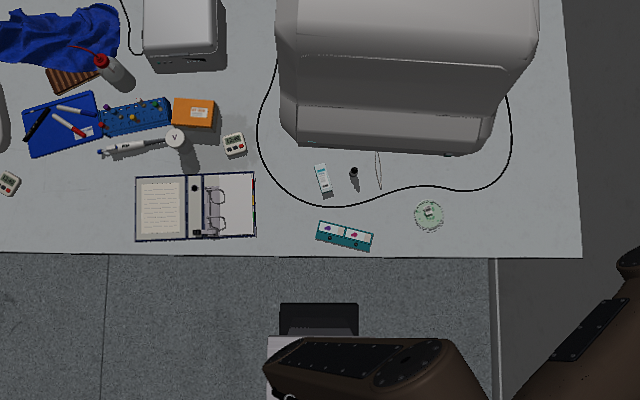

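View pics/scene0.png

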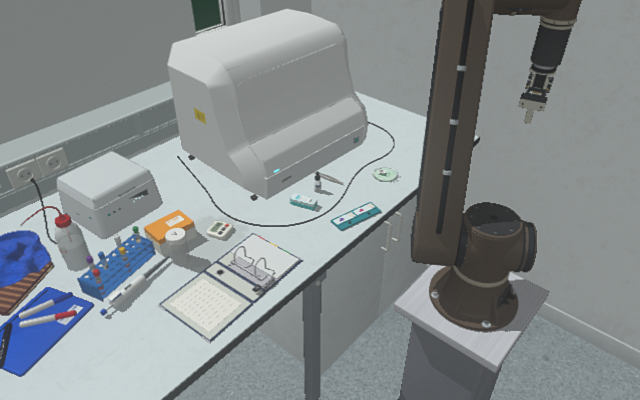

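The top view shows the file at (135–255, 172–240) with its lever pad near (196, 233), and the holder at (317–375, 220–250). I'll enlarge both.

```bash
python3 - <<'E'
from h import *
m,p,d=load('top0')
a=cv2.resize(p[165:255,130:260],None,fx=6,fy=6,interpolation=cv2.INTER_CUBIC)[:,:,::-1]
b=cv2.resize(p[205:260,300:390],None,fx=6,fy=6,interpolation=cv2.INTER_CUBIC)[:,:,::-1]
a=cv2.copyMakeBorder(a,0,0,0,0,0)
cv2.imwrite('pics/c1.png',a[:540]); cv2.imwrite('pics/c2.png',b)
np.set_printoptions(precision=4,suppress=True)
print(world(m,d,[(196,233),(196,188),(220,195),(150,200),(345,235),(280,200),(230,230)]))
E
```

```text
[[ 0.4494  0.3745  0.0218]
 [ 0.5866  0.3859  0.0046]
 [ 0.5656  0.3113  0.0073]
 [ 0.5484  0.5246  0.0037]
 [ 0.4488 -0.0675  0.008 ]
 [ 0.5534  0.13   -0.0008]
 [ 0.4601  0.2767  0.0089]]
```

View pics/c1.png

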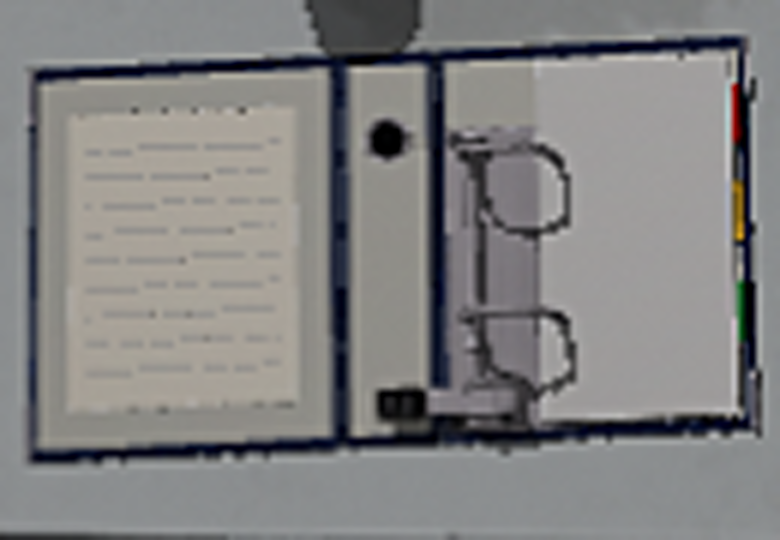

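View pics/c2.png

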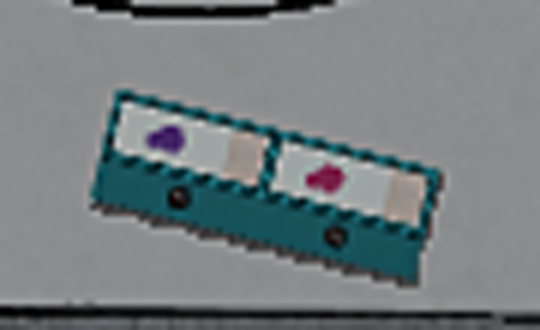

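The file's lever pad is near crop (402, 404) and the spine runs down the middle. The holder lies slides up, with its punched edge towards the robot. I'll work out coarse poses from the corners.

```bash
cat >> h.py <<'E'
def fit(L,W):  # rigid 2D: W=R L + t
    L=np.array(L)[:,:2];W=np.array(W)[:,:2]; a=L-L.mean(0);b=W-W.mean(0)
    th=np.arctan2((a[:,0]*b[:,1]-a[:,1]*b[:,0]).sum(),(a*b).sum()); R=rot(th); t=W.mean(0)-R@L.mean(0)
    return np.degrees(th),t,(L@R.T+t-W)
def rot(t): return np.array([[np.cos(t),-np.sin(t)],[np.sin(t),np.cos(t)]])
def togo(x,y,z,yaw):
    from scipy.spatial.transform import Rotation as Ro
    o=ctrl.get_obs(); R=Ro.from_euler('xyz',o['orientation'],degrees=True); T=Ro.from_euler('xyz',[180,0,yaw],degrees=True)
    print('t',o['clock'],'pos',o['tool_pos'],'rpy',o['orientation'],'j',o['joint_pos'].round(1),'F',o['force'].round(1),'op',round(o['opening'],4))
    print('shift tool cm now',R.inv().apply(np.array([x,y,z])-o['tool_pos'])*100,'rotvec',(R.inv()*T).as_rotvec(),' shift in target frame',T.inv().apply(np.array([x,y,z])-o['tool_pos'])*100)
np.set_printoptions(precision=4,suppress=True)
E
python3 - <<'E'
from h import *
m,p,d=load('top0')
h=np.array([(118,92),(440,172),(418,285),(93,205)])/6+[300,205]-.4
W=atz(m,h,[.009,.009,.007,.007]); print(W)
# holder x along length, y to punched edge(image down) => x = y cross z
print('holder',fit(np.array([[83,-28],[-83,-28],[-83,28],[83,28]])/1e3,W),fit(np.array([[-83,-28],[83,-28],[83,28],[-83,28]])/1e3,W))
f=np.array([(32,72),(742,40),(757,428),(32,460)])/6+[130,165]-.4
W=atz(m,f,.003); print(W, np.linalg.norm(W-np.roll(W,1,0),axis=1)); v=W[[0,3]].mean(0)-W[[1,2]].mean(0); print('file yaw',np.degrees(np.arctan2(v[1],v[0]))-90)
pad=atz(m,[np.array([402,404])/6+[130,165]-.4],.0215); print('pad',pad)
E
```

```text
[[ 0.4931  0.01    0.009 ]
 [ 0.4547 -0.1513  0.009 ]
 [ 0.3986 -0.1402  0.007 ]
 [ 0.4368  0.0219  0.007 ]]
holder (np.float64(76.86086825739083), array([ 0.4458, -0.0649]), array([[-0.0012, -0.0005],
       [-0.0005, -0.0008],
       [ 0.0011,  0.0009],
       [ 0.0006,  0.0004]])) (np.float64(-103.5599287096456), array([ 0.4458, -0.0649]), array([[-0.0551,  0.0123],
       [-0.0556,  0.0123],
       [ 0.055 , -0.0119],
       [ 0.0557, -0.0127]]))
[[0.6201 0.5761 0.003 ]
 [0.6407 0.2134 0.003 ]
 [0.4435 0.1999 0.003 ]
 [0.4231 0.5627 0.003 ]] [0.1975 0.3633 0.1976 0.3634]
file yaw 3.2270233540342588
pad [[0.4525 0.373  0.0215]]
```

Call:
move_arm --moves '[8, -2.95, 3.55, 0.53, 0, 0, 0, 8, -2.95, 3.55, 0.53, 0, 0, 0, 8, -2.95, 3.55, 0.53, 0, 0, 0, 8, -2.95, 3.55, 0.53, 0, 0, 0, 8, -2.95, 3.55, 0.53, 0, 0, 0, 8, -2.95, 3.55, 0.53, 0, 0, 0, 8, -2.95, 3.55, 0.53, 0, 0, 0, 8, -2.95, 3.55, 0.53, 0, 0, 0]'

```text
clock: 0.95
tool_pos: [0.3297, -0.3145, 0.192]
orientation: [-180.0, 0.0, -165.0]
force: [2.0, -0.4, 0.7]
opening: 0.0802
gripper_force: 0.0
```

Call:
move_arm --moves '[8, -2.95, 3.55, 0.53, 0, 0, 0, 8, -2.95, 3.55, 0.53, 0, 0, 0, 8, -2.95, 3.55, 0.53, 0, 0, 0, 8, -2.95, 3.55, 0.53, 0, 0, 0, 8, -2.95, 3.55, 0.53, 0, 0, 0, 8, -2.95, 3.55, 0.53, 0, 0, 0, 8, 0, 0, 0, 0, 0, -0.14, 8, 0, 0, 0, 0, 0, -0.14]'

```text
clock: 1.75
tool_pos: [0.4453, -0.0631, 0.16]
orientation: [180.0, -0.0, -148.4]
force: [-0.3, 0.2, 0.1]
opening: 0.0799
gripper_force: 0.0
```

Call:
move_arm --moves '[8, 0, 0, 0, 0, 0, -0.14, 8, 0, 0, 0, 0, 0, -0.14, 8, 0, 0, 0, 0, 0, -0.14, 8, 0, 0, 0, 0, 0, -0.14, 8, 0, 0, 0, 0, 0, -0.14, 8, 0, 0, 0, 0, 0, -0.1, 8, 0, 0, 0, 0, 0, 0, 8, 0, 0, 0, 0, 0, 0]'

```text
clock: 2.55
tool_pos: [0.4449, -0.0646, 0.1603]
orientation: [180.0, -0.0, -103.2]
force: [0.0, 0.0, 0.3]
opening: 0.0802
gripper_force: 0.0
```

```bash
python3 - <<'E'
from h import *
togo(.4458,-.0649,.16,-103.1)
m,p,d=snap('wrist','w1')
print(proj(m,[[.4458,-.0649,.009]]))
o=ctrl.get_obs()
E
```

```text
t 2.55 pos [ 0.4449 -0.0646  0.1603] rpy [ 179.9873   -0.0007 -103.2436] j [ 17.    2.8 -32.7  -0.  -54.5 -30.2] F [0.  0.  0.3] op 0.0802
shift tool cm now [ 0.0116 -0.0936  0.0287] rotvec [ 0.0002 -0.     -0.0025]  shift in target frame [ 0.0118 -0.0936  0.0287]
[[317.6003 184.2491]]
```

View pics/w1.png

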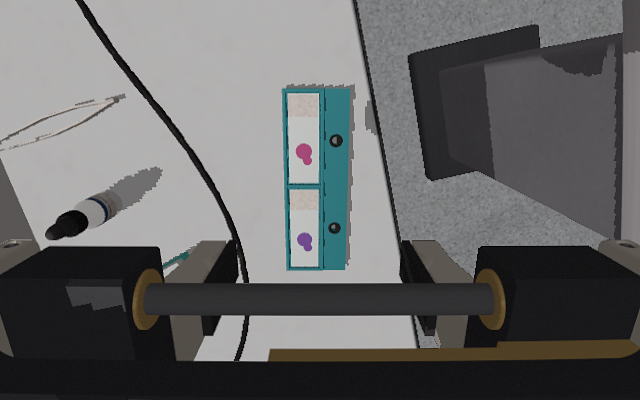

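The wrist view shows the holder at (283–351, 87–269), with hole mouths near (336, 141) and (334, 228). The view is clear for measuring.

```bash
python3 - <<'E'
from h import *
m,p,d=load('w1')
print(np.linalg.inv(m['cam_to_world'])[:3,:3]@[0,0,-1])
g=cv2.cvtColor(p,cv2.COLOR_RGB2GRAY)
H=[]
for c in [(336,141),(334,228)]:
    w=g[c[1]-11:c[1]+12,c[0]-11:c[0]+12].astype(float); 
    wt=np.clip(75-w,0,None); wt[np.hypot(*(np.mgrid[-11:12,-11:12]))>8]=0
    yy,xx=np.mgrid[-11:12,-11:12]; H.append((c[0]+(wt*xx).sum()/wt.sum(),c[1]+(wt*yy).sum()/wt.sum())); print(w[4:-4,4:-4].astype(int))
H=np.array(H); W=atz(m,H,.007); print(H,W,np.linalg.norm(W[0]-W[1]))
hsv=cv2.cvtColor(p,cv2.COLOR_RGB2HSV); mk=cv2.inRange(hsv,(82,100,60),(100,255,255)); mk[:, :260]=0
c=max(cv2.findContours(mk,0,1)[0],key=cv2.contourArea); b=cv2.boxPoints(cv2.minAreaRect(c)); print(b)
Wc=atz(m,b,.008); print(Wc,Wc.mean(0)); 
print(ctrl.get_obs()['tool_pos'])
# depths
print(world(m,d,[(345,180),(303,215),(300,180),(430,100),(250,120)]))
E
```

```text
[-0.0002 -0.2903  0.9569]
[[ 99 102 101 103  78  62  64  47  61  66  88 101 100  98  98]
 [100 102  76  63  41  23  24  26  21  28  47  75 102  98  99]
 [101  90  42  25  22  20  53  43  41  31  25  35  75 101 100]
 [103  59  27  23  57 102 106  82  30  25  31  24  29 104  99]
 [ 91  33  26  33 107 116 116  92  25  31  32  31  18  75 102]
 [ 69  27  22  80 115 113 114  90  24  33  45  32  21  38 102]
 [ 52  25  16 113 114 113 114  90  27  29  32  31  29  32 101]
 [ 60  29  16  90 116 114 114  91  26  33  27  31  28  31 104]
 [ 61  28  22  42  93 116 117  94  26  33  26  31  23  69 101]
 [ 95  29  28  22  47  85  85  74  37  34  28  29  35  97 100]
 [103  56  29  23  18  36  35  48  27  30  29  20  72 102  99]
 [100  94  57  27  29  25  24  31  27  26  23  50  96 100  98]
 [ 98 102  95  74  40  26  24  23  23  54  91  93 100  98  98]
 [100  99 102  97  93  91  72  70  91  93 101  99  98  99  98]
 [100  99  99 100 100 102  95  94 101  99  99  99  98  99  98]]
[[ 98  98  97  98  99 100 100 101  99  98  99  98  97  97  97]
 [ 97  97  99  99 101  71  62  53  59  71  85  99  98  97  97]
 [
[... 585 characters left out ...]
9  24  22  21  24  26  42  45  95  98  96]
 [ 97  98 100  96  92  78  41  43  55  53  94  92  97  95  96]
 [ 96  97  97  98  99  97  91  92  94  93  99  97  97  97  97]
 [ 97  98  96  97  98  97  98  98  98  98  96  97  96  97  97]]
[[335.9503 140.4423]
 [334.2349 227.8768]] [[ 0.4217 -0.0985  0.007 ]
 [ 0.4406 -0.0205  0.007 ]] 0.08022108258944911
[[282.  89.]
 [349.  89.]
 [349. 269.]
 [282. 269.]]
[[ 0.4557 -0.1499  0.008 ]
 [ 0.4022 -0.1373  0.008 ]
 [ 0.4359  0.0234  0.008 ]
 [ 0.4981  0.0088  0.008 ]] [ 0.448  -0.0637  0.008 ]
[ 0.445  -0.0646  0.1603]
[[ 0.4215 -0.0626  0.007 ]
 [ 0.4654 -0.0397  0.0083]
 [ 0.46   -0.072   0.0081]
 [ 0.138  -0.0494 -0.6797]
 [ 0.49   -0.1317 -0.0004]]
```

Call:
move_arm --moves '[5, 0, 0, 0, 0, 0, -0.143, 5, 0, 0, 0, 0, 0, -0.143, 5, -4.86, -0.36, 0, 0, 0, 0, 5, -4.86, -0.36, 0, 0, 0, 0, 5, -4.86, -0.36, 0, 0, 0, 0, 5, -4.86, -0.36, 0, 0, 0, 0, 5, -4.86, -0.36, 0, 0, 0, 0, 5, -4.86, -0.36, 0, 0, 0, 0]'

```text
clock: 3.4
tool_pos: [0.4493, 0.2298, 0.1606]
orientation: [-180.0, 0.0, -86.8]
force: [1.1, -0.6, -0.3]
opening: 0.0502
gripper_force: 0.0
```

Call:
move_arm --moves '[5, -4.86, -0.36, 0, 0, 0, 0, 5, -4.86, -0.36, 0, 0, 0, 0, 4, -4.86, -0.36, 0, 0, 0, 0, 2.8, 0, 0, 0, 0, 0, 0, 2.8, 0, 0, 0, 0, 0, 0]'

```text
clock: 3.9
tool_pos: [0.4515, 0.3748, 0.1595]
orientation: [179.9, -0.1, -86.7]
force: [-0.3, -1.2, 0.1]
opening: 0.0319
gripper_force: 0.0
```

```bash
python3 - <<'E'
from h import *
togo(.4525,.373,.16,-86.8)
m,p,d=snap('wrist','w2')
E
```

```text
t 3.9 pos [0.4515 0.3748 0.1595] rpy [179.9422  -0.0682 -86.6838] j [ 58.8  15.8 -16.6  -0.  -57.7 -55.4] F [-0.3 -1.2  0.1] op 0.0319
shift tool cm now [ 0.1861 -0.0899 -0.0533] rotvec [ 0.001  -0.0012  0.002 ]  shift in target frame [ 0.1859 -0.0904 -0.0534]
```

View pics/w2.png

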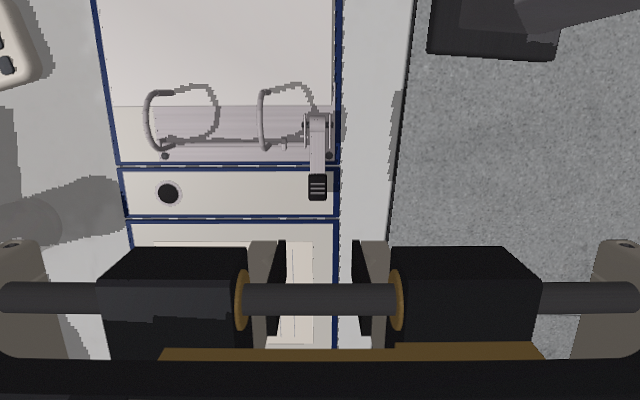

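The lever pad sits at about (318, 187), with the rings at the left and the spine seams at rows ≈164 and ≈216.

```bash
python3 - <<'E'
from h import *
m,p,d=load('w2'); g=cv2.cvtColor(p,cv2.COLOR_RGB2GRAY)
mk=(g<70).astype(np.uint8); mk[:172]=0; mk[204:]=0; mk[:,:302]=0; mk[:,331:]=0
ys,xs=np.nonzero(mk); print(xs.min(),xs.max(),ys.min(),ys.max())
c=np.array([[ (xs.min()+xs.max())/2,(ys.min()+ys.max())/2]]); W=atz(m,[[xs.min(),c[0,1]],[xs.max(),c[0,1]],[c[0,0],ys.min()],[c[0,0],ys.max()],c[0]],.0215); print(W); print(world(m,d,c))
hsv=cv2.cvtColor(p,cv2.COLOR_RGB2HSV); nv=cv2.inRange(hsv,(105,100,40),(125,255,200))
for r0,r1 in((155,175),(210,224)):
    q=nv[r0:r1,130:295]; yy,xx=np.nonzero(q); k=np.polyfit(xx+130,yy+r0,1); e=atz(m,[[130,np.polyval(k,130)],[295,np.polyval(k,295)]],.003); v=e[0]-e[1]; print('yaw',np.degrees(np.arctan2(v[1],v[0])),e)
togo(W[4,0],W[4,1],.0155,-86.8)
# refined holes
m,p,d=load('w1'); g=cv2.GaussianBlur(cv2.cvtColor(p,cv2.COLOR_RGB2GRAY),(0,0),.7);H=[]
for c in [(336,141),(334,228)]:
    mk=np.zeros_like(g); w=(g<68).astype(np.uint8); w2=np.zeros_like(w); s=np.s_[c[1]-11:c[1]+12,c[0]-11:c[0]+12]; w2[s]=w[s]
    ct=max(cv2.findContours(w2,0,1)[0],key=cv2.contourArea); e=cv2.fitEllipse(cv2.convexHull(ct)); print(e); H.append(e[0])
W=atz(m,H,.007);print(W,np.linalg.norm(W[0]-W[1])); v=W[1]-W[0]; th=np.arctan2(v[1],v[0]); ctr=W.mean(0)[:2]-rot(th)@[0,.017]; print(np.degrees(th),ctr)
E
```

```text
308 326 174 200
[[0.4603 0.374  0.0215]
 [0.4451 0.3731 0.0215]
 [0.4533 0.3623 0.0215]
 [0.4521 0.385  0.0215]
 [0.4527 0.3735 0.0215]]
[[0.4527 0.3733 0.0222]]
yaw 3.128765619501087 [[0.6195 0.3686 0.003 ]
 [0.4729 0.3606 0.003 ]]
yaw 3.70327704144397 [[0.6245 0.4197 0.003 ]
 [0.4711 0.4098 0.003 ]]
t 3.95 pos [0.4516 0.3738 0.1597] rpy [179.9442  -0.0636 -86.7199] j [ 58.7  15.7 -16.6  -0.  -57.7 -55.4] F [ 0.5 -0.8  0.3] op 0.03
shift tool cm now [ 0.0156 -0.126  14.4198] rotvec [ 0.001  -0.0011  0.0014]  shift in target frame [ 0.0314 -0.112  14.4199]
((335.51593017578125, 140.29022216796875), (12.643613815307617, 13.277690887451172), 89.30152893066406)
((333.95062255859375, 227.6865234375), (11.192451477050781, 12.21430492401123), 98.19252014160156)
[[ 0.4221 -0.0987  0.007 ]
 [ 0.4408 -0.0207  0.007 ]] 0.08016211235457991
76.50069192524879 [ 0.448  -0.0637]
```

Call:
move_arm --moves '[2.8, 0.02, -0.11, 3.0, 0, 0, 0, 2.8, 0, 0, 4.0, 0, 0, 0, 2.8, 0, 0, 3.5, 0, 0, 0, 2.8, 0, 0, 2.2, 0, 0, 0, 2.8, 0, 0, 1.2, 0, 0, 0, 2.8, 0, 0, 0.5, 0, 0, 0, 1.2, 0, 0, 0, 0, 0, 0, 1.2, 0, 0, 0, 0, 0, 0]'

```text
clock: 4.75
tool_pos: [0.4536, 0.3742, 0.0176]
orientation: [-179.9, 0.1, -86.7]
force: [-9.2, 0.3, 1.6]
opening: 0.0172
gripper_force: 5.6
```

Call:
move_arm --moves '[1.2, 0, 0, 0, 0, 0, 0, 1.2, 0, 0, 0, 0, 0, 0]'

```text
clock: 4.95
tool_pos: [0.453, 0.3741, 0.0174]
orientation: [-180.0, 0.1, -86.7]
force: [-4.9, 1.2, 3.5]
opening: 0.0153
gripper_force: 30.0
```

Call:
move_arm --moves '[1.2, 0, 0, -0.4, 0, 0, 0, 1.2, 0.1, 0, -0.4, 0, 0, 0, 1.2, 0.1, 0, -0.4, 0, 0, 0]'

```text
clock: 5.25
tool_pos: [0.4531, 0.3718, 0.0286]
orientation: [180.0, -0.0, -86.7]
force: [-2.3, 0.9, -3.0]
opening: 0.0157
gripper_force: 30.0
```

Call:
move_arm --moves '[2.8, 0, 0, 0, 0, 0, 0, 2.8, 0, 0, -0.5, 0, 0, 0, 2.8, 0, 0, -1.5, 0, 0, 0, 2.8, 0, 0, -3, 0, 0, 0, 2.8, 0, 0, -4, 0, 0, 0, 2.8, 0, 0, -4, 0, 0, 0, 4, 0, 0, 0, 0, 0, 0, 4, 0, 0, 0, 0, 0, 0]'

```text
clock: 6.05
tool_pos: [0.4539, 0.3724, 0.1604]
orientation: [-179.9, 0.2, -86.7]
force: [-0.3, -0.4, -1.0]
opening: 0.0377
gripper_force: 0.0
```

```bash
python3 - <<'E'
from h import *
togo(.4527,.3735,.16,-86.8)
m,p,d=snap('wrist','w3'); cv2.imwrite('pics/w3c.png',cv2.resize(p[40:220,90:360,::-1],None,fx=2.9,fy=2.9,interpolation=cv2.INTER_CUBIC))
E
```

```text
t 6.05 pos [0.4539 0.3724 0.1604] rpy [-179.8574    0.1709  -86.6777] j [ 58.4  15.6 -16.7   0.  -57.5 -55.1] F [-0.3 -0.4 -1. ] op 0.0377
shift tool cm now [-0.1125  0.1174  0.0371] rotvec [-0.0025  0.003   0.0021]  shift in target frame [-0.1124  0.1175  0.037 ]
```

View pics/w3c.png

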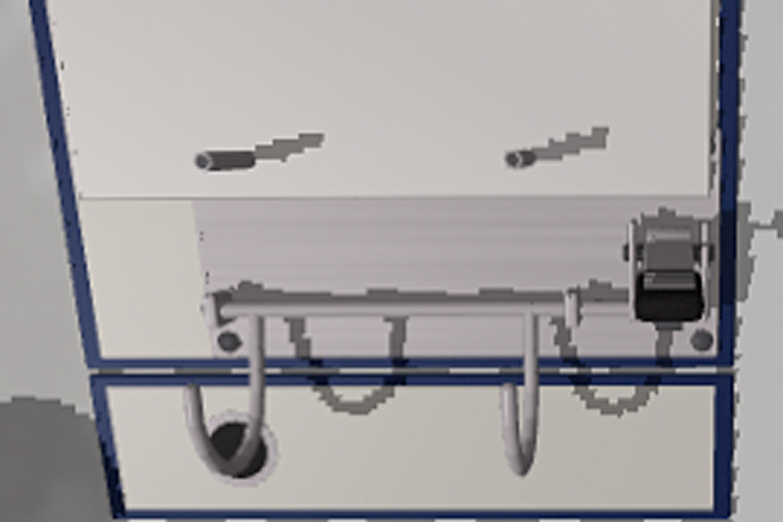

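The rings and lever are now open and the posts are free: tops at crop (203, 160) and (512, 158). Next I'll place the tool over the posts in the same relative pose as in the holder picture, so that camera errors cancel.

```bash
python3 - <<'E'
from h import *
m,p,d=load('w3')
uv=np.array([(203,160),(512,158)])/2.9+[90,40]-.3
W=atz(m,uv,.038); print(W,np.linalg.norm(W[0]-W[1])); v=W[0]-W[1]; th=np.arctan2(v[1],v[0]); mid=W.mean(0)[:2]; print(np.degrees(th),mid)
# match
tw=np.array([.4449,-.0646]); yw=-103.2436; hm=(np.array([.4221,-.0987])+[.4408,-.0207])/2; 
rel=rot(-np.radians(76.5))@(tw-hm); print('tcp rel to hole-mid in holder frame',rel)
t=mid+rot(th)@rel; yaw=np.degrees(th)+yw-76.5; print('goal',t,yaw); togo(t[0],t[1],.1603+.031,yaw)
E
```

```text
[[0.5769 0.3031 0.038 ]
 [0.4973 0.2984 0.038 ]] 0.07971614534832581
3.37911551307635 [0.5371 0.3008]
tcp rel to hole-mid in holder frame [-0.0016 -0.0142]
goal [0.5363 0.2865] -176.36448448692366
t 6.1 pos [0.4534 0.3718 0.1589] rpy [-179.9578    0.0585  -86.6901] j [ 58.4  15.7 -16.8   0.  -57.4 -55.1] F [-0.2 -1.4 -0.4] op 0.039
shift tool cm now [ 8.9899 -7.7919 -3.2406] rotvec [0.0002 0.0014 1.5651]  shift in target frame [-7.7383 -9.0373 -3.2371]
```

Call:
move_arm --moves '[8, 3.0, -2.6, -1.08, 0, 0, 0, 8, 3.0, -2.6, -1.08, 0, 0, 0, 8, 3.0, -2.6, -1.08, 0, 0, 0, 8, 0, 0, 0, 0, 0, 0.145, 8, 0, 0, 0, 0, 0, 0.145, 8, 0, 0, 0, 0, 0, 0.145, 8, 0, 0, 0, 0, 0, 0.145, 8, 0, 0, 0, 0, 0, 0.145]'

```text
clock: 6.9
tool_pos: [0.5359, 0.2858, 0.1892]
orientation: [180.0, -0.2, -128.6]
force: [-0.4, -0.2, 0.6]
opening: 0.0799
gripper_force: 0.0
```

Call:
move_arm --moves '[8, 0, 0, 0, 0, 0, 0.145, 8, 0, 0, 0, 0, 0, 0.145, 8, 0, 0, 0, 0, 0, 0.145, 8, 0, 0, 0, 0, 0, 0.145, 8, 0, 0, 0, 0, 0, 0.145, 8, 0, 0, 0, 0, 0, 0.115, 8, 0, 0, 0, 0, 0, 0, 8, 0, 0, 0, 0, 0, 0]'

```text
clock: 7.7
tool_pos: [0.5361, 0.2862, 0.1898]
orientation: [-179.9, -0.1, -176.1]
force: [-0.2, 0.5, 0.0]
opening: 0.0799
gripper_force: 0.0
```

```bash
python3 - <<'E'
from h import *
togo(.5363,.2865,.1913,-176.36)
m,p,d=snap('wrist','w4'); print(proj(m,[[0.5769,0.3031,0.038],[0.4973,0.2984,0.038 ]]))
cv2.imwrite('pics/w4c.png',np.hstack([cv2.resize(p[r-30:r+30,306:366,::-1],(390,390),interpolation=cv2.INTER_NEAREST) for r in (141,228)]))
E
```

```text
t 7.7 pos [0.5361 0.2862 0.1898] rpy [-179.9344   -0.0695 -176.1499] j [  46.5   16.2  -11.7    0.   -62.2 -132.6] F [-0.2  0.5  0. ] op 0.0799
shift tool cm now [-0.022   0.0305 -0.1481] rotvec [-0.0011 -0.0012  0.0037]  shift in target frame [-0.022   0.0307 -0.1481]
[[334.8014 228.1167]
 [336.7737 140.7958]]
```

View pics/w4c.png

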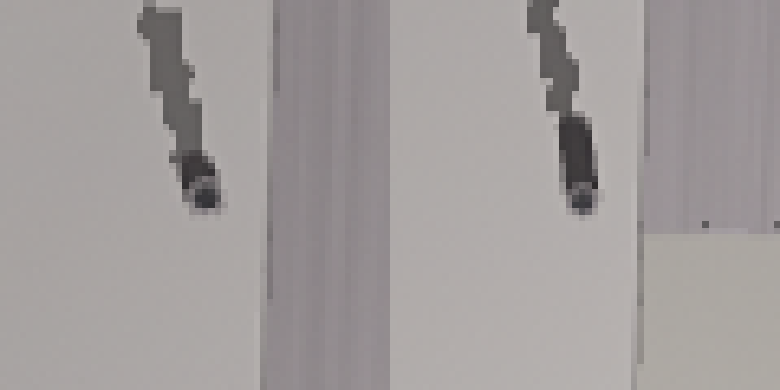

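The crops show the post tops at about image (337.2, 140.8) and (335.3, 227.9), almost where the holes were. I'll refine these with the depth and grey values, using a few dithered views.

```bash
cat >> h.py <<'E'
def posts(m,d,cs):
    o=[]
    for c in cs:
        c=np.round(c).astype(int); uv=np.array([(u,v) for v in range(c[1]-9,c[1]+10) for u in range(c[0]-9,c[0]+10)])
        W=world(m,d,uv,0); k=(W[:,2]>.0345)&(W[:,2]<.042); o.append(np.r_[uv[k].mean(0),k.sum()])
    return np.array(o)
E
python3 - <<'E'
from h import *
m,p,d=load('w4'); g=cv2.cvtColor(p,cv2.COLOR_RGB2GRAY)
for c in((337,141),(335,228)):
    print(g[c[1]-6:c[1]+7,c[0]-6:c[0]+7].astype(int))
    print((np.array([[world(m,d,[(u,v)],0)[0,2] for u in range(c[0]-6,c[0]+7)] for v in range(c[1]-6,c[1]+7)])*1000).round(0))
print(posts(m,d,[(337,141),(335,228)]))
E
```

```text
[[169  91  90  66  59  60  83 138 171 168 166 166 167]
 [168 155 111  56  61  62  58  79 174 168 167 166 167]
 [165 171 118  55  60  61  57  50 138 169 167 167 167]
 [167 169 138  51  58  91 116 106 128 170 167 167 167]
 [166 168 168  48  97 105  88  96 126 172 168 167 167]
 [165 168 172  99 122  76  57  65 106 158 169 167 168]
 [166 167 170 112 110  55  56  56  84 161 169 167 168]
 [166 165 168 159 134  71  53  51 114 146 169 168 167]
 [166 165 167 169 141 140 126 148 138 162 168 168 167]
 [165 166 166 168 161 165 162 168 163 169 168 168 167]
 [166 165 166 167 168 168 168 168 168 168 168 168 167]
 [166 166 166 166 167 167 166 167 168 168 167 167 168]
 [166 166 167 167 167 167 167 168 167 168 167 168 168]]
[[ 7.  9.  7. 14. 18. 21. 17.  8.  7.  8.  9.  7.  7.]
 [ 9.  7.  9. 20. 25. 27. 26. 21.  8.  8.  9.  9.  8.]
 [ 9. nan  9. 25. 30. 32. 36. 33.  8.  9.  9. nan  8.]
 [ 9.  9.  9. 27. 35. 38. 39. 38. 33.  9.  7.  8.  8.]
 [ 7.  9.  8. 32. 38. 38. 39. 39. 38.  8.  9.  9.  8.]
 [ 8.  8.  8. 34. 39. 38. 38. 38. 38.  9.  8.  8.  9.]
 [ 8.  7.  9.  8. 37. 38. 39. 38. 38.  8.  9.  7.  8.]
[... 1124 characters left out ...]
 30. 31. 31. 29.  9.  7.  9.  9.]
 [ 7.  8.  7. 28. 31. 33. 33. 34. 30.  9.  8.  8.  8.]
 [ 8.  9.  8. 10. 34. 35. 36. 35. 34.  8.  8.  8.  9.]
 [ 9.  8.  8.  7. 36. 38. 38. 38. 37.  9.  7.  9.  8.]
 [ 9.  7.  7.  7. 37. 38. 39. 39. 39.  8.  8.  8. 10.]
 [ 8.  8.  9.  9. 39. 38. 38. 38. 38.  9.  8.  9.  8.]
 [ 8.  9.  8.  8. 37. 38. 39. 38. 38.  8.  9.  7.  7.]
 [ 7.  9.  8.  8.  9. 37. 39. 38.  7.  8.  7.  8.  8.]
 [ 5.  8.  8.  8.  8.  7.  8.  9.  8.  9. 10.  9.  9.]
 [ 8.  8.  9.  9.  7.  8.  9.  8.  9.  7. 10.  9.  8.]
 [ 9.  7.  9.  7.  8.  8.  8.  8.  9.  8.  8.  8.  8.]
 [ 9.  7.  8. 10.  8.  8.  7.  9.  8.  8.  8.  8.  9.]]
[[336.9286 140.2857  28.    ]
 [335.     227.5     26.    ]]
```

```bash
python3 - <<'E'
from h import *
m,p,d=load('w4'); W=atz(m,[(337.12,140.75),(335.07,227.9)],.038); t=np.array([.5361,.2862,.1898]); yaw=-176.1499
v=W[1]-W[0]; th=np.arctan2(v[1],v[0]); mid=W.mean(0); print(W,np.linalg.norm(v),np.degrees(th),mid, 'rel tool', rot(np.radians(-yaw))@(mid-t)[:2])
togo(.448,-.0637,.16,-103.5)
E
```

```text
[[0.4972 0.2987 0.038 ]
 [0.5767 0.3033 0.038 ]] 0.07956512039971543 3.3413681588434008 [0.537 0.301 0.038] rel tool [-0.0018 -0.0147]
t 7.75 pos [0.5362 0.2863 0.19  ] rpy [-179.9485   -0.0526 -176.1624] j [  46.5   16.1  -11.7    0.   -62.2 -132.7] F [ 0.3  0.  -0.2] op 0.0804
shift tool cm now [ 11.1367 -34.3256   3.044 ] rotvec [-0.0002 -0.0014 -1.2682]  shift in target frame [36.0882  0.4034  3.0029]
```

Call:
move_arm --moves '[8, 0, 0, 0, 0, 0, -0.145, 8, 0, 0, 0, 0, 0, -0.145, 8, 0, 0, 0, 0, 0, -0.145, 8, 0, 0, 0, 0, 0, -0.145, 8, 0, 0, 0, 0, 0, -0.145, 8, 0, 0, 0, 0, 0, -0.145, 8, 0, 0, 0, 0, 0, -0.145, 8, 0, 0, 0, 0, 0, -0.145]'

```text
clock: 8.55
tool_pos: [0.5363, 0.2864, 0.1905]
orientation: [180.0, -0.0, -109.4]
force: [0.6, -0.9, -0.4]
opening: 0.0801
gripper_force: 0.0
```

```bash
python3 - <<'E'
from h import *
togo(.448,-.0637,.16,-103.5)
E
```

```text
t 8.55 pos [0.5363 0.2864 0.1905] rpy [ 179.9886   -0.0289 -109.3922] j [ 46.5  16.1 -11.7   0.  -62.2 -65.9] F [ 0.6 -0.9 -0.4] op 0.0801
shift tool cm now [35.9479 -3.299   3.0637] rotvec [ 0.0002 -0.0005 -0.1028]  shift in target frame [36.0982  0.4095  3.0462]
```

Call:
move_arm --moves '[8, 0, 0, 0, 0, 0, -0.107, 8, 4.51, 0.05, 0, 0, 0, 0, 8, 4.51, 0.05, 0, 0, 0, 0, 8, 4.51, 0.05, 0, 0, 0, 0, 8, 4.51, 0.05, 0, 0, 0, 0, 8, 4.51, 0.05, 0, 0, 0, 0, 8, 4.51, 0.05, 1.5, 0, 0, 0, 8, 4.51, 0.05, 1.5, 0, 0, 0]'

```text
clock: 9.35
tool_pos: [0.4574, -0.0208, 0.1609]
orientation: [-179.9, 0.1, -103.6]
force: [-0.1, 0.1, -0.0]
opening: 0.0801
gripper_force: 0.0
```

Call:
move_arm --moves '[8, 4.51, 0.05, 0, 0, 0, 0, 8, 0, 0, 4, 0, 0, 0, 8, 0, 0, 4, 0, 0, 0, 8, 0, 0, 3, 0, 0, 0, 8, 0, 0, 2, 0, 0, 0, 8, 0, 0, 0.5, 0, 0, 0, 8, 0, 0, 0, 0, 0, 0]'

```text
clock: 10.05
tool_pos: [0.4464, -0.0631, 0.0254]
orientation: [179.9, -0.1, -103.7]
force: [-0.2, -0.1, 0.4]
opening: 0.08
gripper_force: 0.0
```

```bash
python3 - <<'E'
from h import *
togo(.448,-.0637,.0105,-103.5)
E
```

```text
t 10.05 pos [ 0.4464 -0.0631  0.0254] rpy [ 179.917    -0.0572 -103.6664] j [ 17.1  14.6 -41.7   0.  -33.8 -30.8] F [-0.2 -0.1  0.4] op 0.08
shift tool cm now [ 0.014  -0.1716  1.4871] rotvec [ 0.0015 -0.001  -0.0029]  shift in target frame [ 0.016  -0.1694  1.4873]
```

Call:
move_arm --moves '[8, 0, -0.17, 0.5, 0, 0, 0, 8, 0, 0, 0.5, 0, 0, 0, 7, 0, 0, 0.43, 0, 0, 0, 6.2, 0, 0, 0, 0, 0, 0, 5.5, 0, 0, 0, 0, 0, 0, 5.5, 0, 0, 0, 0, 0, 0, 5.5, 0, 0, 0, 0, 0, 0, 5.5, 0, 0, 0, 0, 0, 0]'

```text
clock: 10.85
tool_pos: [0.4485, -0.0634, 0.0117]
orientation: [-180.0, 0.0, -103.7]
force: [-0.7, -0.0, 1.9]
opening: 0.0554
gripper_force: 24.0
```

```bash
python3 - <<'E'
from h import *
togo(.448,-.0637,.0105,-103.5)
E
```

```text
t 10.85 pos [ 0.4485 -0.0634  0.0117] rpy [-179.9842    0.0079 -103.7453] j [ 17.   16.2 -42.3   0.  -31.6 -30.8] F [-0.7 -0.   1.9] op 0.0554
shift tool cm now [0.0422 0.0364 0.1157] rotvec [-0.0003  0.0001 -0.0043]  shift in target frame [0.042  0.0365 0.1157]
```

Call:
move_arm --moves '[7, 0, 0, 0, 0, 0, 0, 7, 0, 0, 0, 0, 0, 0, 7, 0, 0, -3, 0, 0, 0, 7, 0, 0, -4, 0, 0, 0, 7, 0, 0, -4, 0, 0, 0, 7, 0, 0, -3.85, 0, 0, 0, 7, 0, 0, 0, 0, 0, 0, 7, 0, 0, 0, 0, 0, 0]'

```text
clock: 11.65
tool_pos: [0.4487, -0.0632, 0.1609]
orientation: [-179.9, 0.1, -103.8]
force: [-0.5, -0.2, -0.4]
opening: 0.0699
gripper_force: 0.0
```

```bash
python3 - <<'E'
from h import *
m,p,d=load('w1')
o=ctrl.get_obs(); print(o['tool_pos'],o['orientation'])
m,p,d=snap('wrist','w5'); H=[]
g=cv2.GaussianBlur(cv2.cvtColor(p,cv2.COLOR_RGB2GRAY),(0,0),.7)
for c in proj(m,[[.4221,-.0987,.007],[.4408,-.0207,.007]]).round().astype(int):
    w2=np.zeros_like(g); s=np.s_[c[1]-11:c[1]+12,c[0]-11:c[0]+12]; w2[s]=(g[s]<68)
    ct=max(cv2.findContours(w2,0,1)[0],key=cv2.contourArea); e=cv2.fitEllipse(cv2.convexHull(ct)); fm=np.zeros_like(g); cv2.drawContours(fm,[ct],-1,1,-1); M=cv2.moments(fm,True)
    print(c,e,M['m10']/M['m00'],M['m01']/M['m00']); H.append([M['m10']/M['m00'],M['m01']/M['m00']])
    print(cv2.cvtColor(p,cv2.COLOR_RGB2GRAY)[s][3:-3,3:-3].astype(int))
W=atz(m,H,.007); v=W[1]-W[0]; th=np.degrees(np.arctan2(v[1],v[0])); mid=W.mean(0)[:2]
print(W,np.linalg.norm(v),th,mid,'rel',rot(-np.radians(o['orientation'][2]))@(mid-o['tool_pos'][:2]), 'holder-tool yaw',th-o['orientation'][2])
E
```

```text
[ 0.4487 -0.0632  0.1609] [-179.8698    0.0927 -103.7601]
[339 137] ((339.05487060546875, 137.12814331054688), (12.785454750061035, 13.105243682861328), 111.09471130371094) 339.0503597122302 137.12230215827338
[[101 101 101 101 101 102 102 102 103 102 102 102 101 100 100 100 100]
 [102 102 102 103 102 103 104  89  76  91 105 104 104 102 102 100 100]
 [102 101 101 103 105  81  64  50  38  51  67  68  71 104 103 100 100]
 [102 102 102  90  71  40  24  25  26  25  26  30  27  78 102 101 100]
 [102 101 106  60  33  24  22  62  59  64  22  31  23  34 106 101 100]
 [101 103  80  33  27  38 104 108 109  74  24  47  33  22  79 104 102]
 [100 105  52  28  21  81 118 116 118  72  25  40  31  28  35  75 102]
 [101 105  35  26  36 113 116 115 118  55  29  34  33  33  21  74 103]
 [102 106  29  26  36 120 115 114 120  46  31  33  26  31  21  81 102]
 [102 105  28  27  23 122 116 115 120  40  29  34  26  33  19  99 102]
 [101 106  32  30  14  78 108 119 122  60  29  44  29  33  32 106 101]
 [101 104  55  28  24  26  68  79  79  54  31  34  30  26  51 103  99]
 [100 102  94  61  27  24  29  24  28 
[... 1142 characters left out ...]
57  39  30  26  32  27  74 101  98]
 [ 99 101  97  32  26  18  32  44  47  44  29  26  32  21  79 100  98]
 [ 99  99 103  58  29  19  21  24  33  29  27  27  26  73  96  99  98]
 [ 98  99 101  96  76  31  25  22  29  27  29  26  52  98 100  98  98]
 [ 99 100  99 100  98  94  76  40  42  57  54  93  94  99  99  99  98]
 [100  99 100 100 101 101  97  93  93  94  94 101 100  99  98  98  98]
 [100 100  98  99  98 100  99 100 100 100  99 100  98  98  99  98  98]
 [100  98  99  99  99  99  99  99  99  98  99  98  99  98  97  98  97]]
[[ 0.4224 -0.0988  0.007 ]
 [ 0.441  -0.0209  0.007 ]] 0.08006986898335579 76.5868080068018 [ 0.4317 -0.0598] rel [ 0.0008 -0.0173] holder-tool yaw 180.34688274946586
```

Call:
move_arm --moves '[7, 0, 0, 4, 0, 0, 0, 7, 0, 0, 4, 0, 0, 0, 7, 0, 0, 4, 0, 0, 0, 7, 0, 0, 2, 0, 0, 0, 7, 0, 0, 0.9, 0, 0, 0, 6.2, 0, 0, 0, 0, 0, 0, 5, 0, 0, 0, 0, 0, 0, 5, 0, 0, 0, 0, 0, 0]'

```text
clock: 12.5
tool_pos: [0.4484, -0.0634, 0.011]
orientation: [-180.0, 0.0, -103.8]
force: [0.3, -0.0, -1.4]
opening: 0.0557
gripper_force: 30.0
```

Call:
move_arm --moves '[5, 0, 0, 0, 0, 0, 0, 5, 0, 0, 0, 0, 0, 0, 5, 0, 0, 0, 0, 0, 0]'

```text
clock: 12.8
tool_pos: [0.4484, -0.0634, 0.0111]
orientation: [-180.0, 0.0, -103.8]
force: [-0.1, -1.1, -1.9]
opening: 0.0551
gripper_force: 30.0
```

```bash
python3 - <<'E'
from h import *
togo(.4487,-.0632,.0117,-103.76)
E
```

```text
t 12.8 pos [ 0.4484 -0.0634  0.0111] rpy [-179.981     0.0134 -103.7513] j [ 17.   16.2 -42.3  -0.  -31.5 -30.8] F [-0.1 -1.1 -1.9] op 0.0551
shift tool cm now [-0.0228 -0.023  -0.0566] rotvec [-0.0003  0.0002  0.0002]  shift in target frame [-0.0228 -0.023  -0.0566]
```

Call:
move_arm --moves '[5, 0, 0, -1.5, 0, 0, 0, 5, 0, 0, -3.5, 0, 0, 0, 5, 0, 0, -3.5, 0, 0, 0, 5, 0, 0, -3.5, 0, 0, 0, 5, 0, 0, -3, 0, 0, 0, 5, -2, -0.05, 0, 0, 0, 0, 5, -3.8, -0.05, 0, 0, 0, 0, 5, -4, -0.05, 0, 0, 0, 0]'

```text
clock: 13.6
tool_pos: [0.4731, 0.0321, 0.1616]
orientation: [-179.9, 0.1, -103.9]
force: [0.7, -0.6, -1.9]
opening: 0.0555
gripper_force: 30.0
```

Call:
move_arm --moves '[5, -4, -0.05, 0, 0, 0, 0, 5, -4, -0.05, 0, 0, 0, 0, 5, -4, -0.05, 0, 0, 0, 0, 5, -4, -0.05, 0, 0, 0, 0, 5, -4, -0.05, 0, 0, 0, 0, 5, -3.6, -0.05, 0, 0, 0, 0, 5, -2.5, -0.05, 0, 0, 0, 0.1, 5, 0, 0, 0, 0, 0, 0.14]'

```text
clock: 14.4
tool_pos: [0.5391, 0.2871, 0.1603]
orientation: [-180.0, 0.0, -117.6]
force: [-0.3, -1.0, -1.2]
opening: 0.0554
gripper_force: 30.0
```

Call:
move_arm --moves '[5, 0, 0, 0, 0, 0, 0.14, 5, 0, 0, 0, 0, 0, 0.14, 5, 0, 0, 0, 0, 0, 0.14, 5, 0, 0, 0, 0, 0, 0.14, 5, 0, 0, 0, 0, 0, 0.14, 5, 0, 0, 0, 0, 0, 0.14, 5, 0, 0, 0, 0, 0, 0.14, 5, 0, 0, 0, 0, 0, 0.056]'

```text
clock: 15.2
tool_pos: [0.5383, 0.284, 0.1608]
orientation: [-180.0, -0.0, -177.2]
force: [-0.5, 0.3, -1.3]
opening: 0.0552
gripper_force: 30.0
```

```bash
python3 - <<'E'
from h import *
togo(.5385,.2840,.075,-176.85)
E
```

```text
t 15.2 pos [0.5383 0.284  0.1608] rpy [-179.9903   -0.0234 -177.1607] j [  46.2   17.6  -13.8   -0.   -58.6 -133.3] F [-0.5  0.3 -1.3] op 0.0552
shift tool cm now [-0.0251  0.0037  8.5786] rotvec [-0.0002 -0.0004 -0.0054]  shift in target frame [-0.0217  0.0021  8.5786]
```

Call:
move_arm --moves '[5, -0.02, 0, 2, 0, 0, -0.005, 5, 0, 0, 3, 0, 0, 0, 5, 0, 0, 2.3, 0, 0, 0, 5, 0, 0, 1.2, 0, 0, 0, 5, 0, 0, 0, 0, 0, 0, 5, 0, 0, 0, 0, 0, 0]'

```text
clock: 15.8
tool_pos: [0.5392, 0.2844, 0.0766]
orientation: [180.0, 0.0, -176.6]
force: [-0.6, 0.7, -0.8]
opening: 0.055
gripper_force: 30.0
```

```bash
python3 - <<'E'
from h import *
togo(.5385,.2840,.052,-176.85)
m,p,d=snap('wrist','w6'); snap('scene','s6'); m,p,d=load('s6')
u=proj(m,[[.537,.3,.04]])[0].astype(int);cv2.imwrite('pics/s6c.png',cv2.resize(p[u[1]-55:u[1]+55,u[0]-75:u[0]+75,::-1],(750,550),interpolation=cv2.INTER_CUBIC))
E
```

```text
t 15.8 pos [0.5392 0.2844 0.0766] rpy [ 179.9959    0.035  -176.5557] j [  46.2   22.6  -18.9    0.   -48.4 -132.7] F [-0.6  0.7 -0.8] op 0.055
shift tool cm now [ 0.0737 -0.0359  2.464 ] rotvec [0.0001 0.0006 0.0051]  shift in target frame [ 0.0721 -0.0361  2.464 ]
```

View pics/s6c.png

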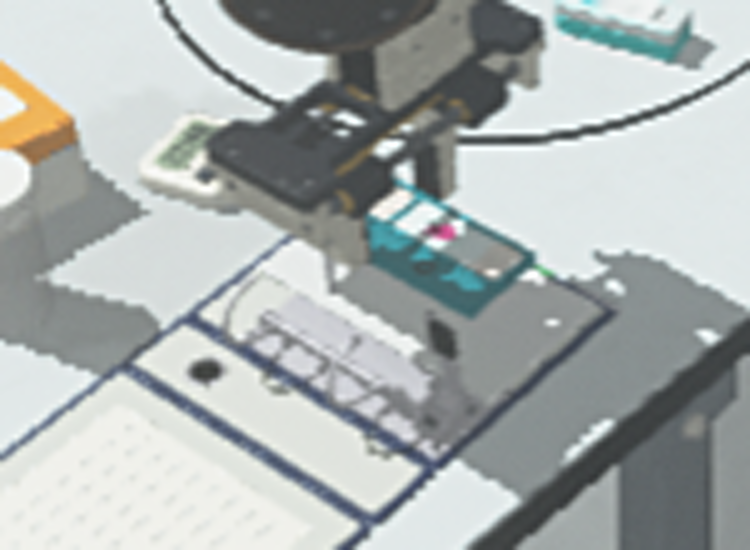

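The holder is held level above the file, its punched edge facing the open rings and spine, and clear of the upright lever at crop (440, 340). Next I correct the residuals and go lower.

Call:
move_arm --moves '[5, 0.07, -0.035, 0.8, 0, 0, 0.005, 5, 0, 0, 0.8, 0, 0, 0, 5, 0, 0, 0.5, 0, 0, 0, 5, 0, 0, 0, 0, 0, 0, 5, 0, 0, 0, 0, 0, 0]'

```text
clock: 16.4
tool_pos: [0.538, 0.2836, 0.0547]
orientation: [-180.0, -0.0, -176.9]
force: [-0.9, -0.8, -0.3]
opening: 0.0555
gripper_force: 30.0
```

```bash
python3 - <<'E'
from h import *
togo(.5385,.2840,.0495,-176.85)
togo(.5385,.2840,.0495,-176.85)
E
```

```text
t 16.4 pos [0.538  0.2836 0.0547] rpy [-179.9739   -0.021  -176.8528] j [  46.2   24.1  -20.2    0.   -45.8 -133. ] F [-0.9 -0.8 -0.3] op 0.0555
shift tool cm now [-0.0501  0.0329  0.5217] rotvec [-0.0005 -0.0004 -0.    ]  shift in target frame [-0.0499  0.0327  0.5217]
t 16.4 pos [0.538  0.2836 0.0547] rpy [-179.9739   -0.021  -176.8528] j [  46.2   24.1  -20.2    0.   -45.8 -133. ] F [-0.9 -0.8 -0.3] op 0.0555
shift tool cm now [-0.0501  0.0329  0.5217] rotvec [-0.0005 -0.0004 -0.    ]  shift in target frame [-0.0499  0.0327  0.5217]
```

```bash
cat >> h.py <<'E'
def avg(n=12):
    P=[];Y=[];F=[]
    for i in range(n):
        vision.snapshot('top'); o=ctrl.get_obs(); P.append(o['tool_pos']);Y.append(o['orientation'][2]);F.append(o['force'])
    P=np.array(P); print('avg',P.mean(0),P.std(0),np.mean(Y),np.std(Y),'F',np.mean(F,0),'t',o['clock']); return P.mean(0),np.mean(Y)
E
python3 - <<'E'
from h import *
p,y=avg(); r=np.radians(-176.85); d=np.array([.5385,.2840])-p[:2]; print('tool x,y cm',100*(d@[np.cos(r),np.sin(r)]),100*(d@[np.sin(r),-np.cos(r)]))
E
```

```text
avg [0.5381 0.2838 0.0551] [0.0001 0.     0.0001] -176.8587972484947 0.003105150564679175 F [ 0.0663 -0.0346 -1.0562] t 17.0
tool x,y cm -0.036230680368629156 0.017768856625233847
```

Call:
move_arm --moves '[5, -0.036, 0.018, 0.2, 0, 0, 0, 5, 0, 0, 0.2, 0, 0, 0, 5, 0, 0, 0, 0, 0, 0, 5, 0, 0, 0, 0, 0, 0, 5, 0, 0, 0, 0, 0, 0]'

```text
clock: 17.5
tool_pos: [0.5384, 0.2839, 0.0509]
orientation: [-180.0, -0.0, -176.9]
force: [-0.3, 0.0, -0.8]
opening: 0.0554
gripper_force: 30.0
```

```bash
python3 - <<'E'
from h import *
p,y=avg(6); r=np.radians(-176.85); d=np.array([.5385,.2840])-p[:2]; print('tool x,y cm',100*(d@[np.cos(r),np.sin(r)]),100*(d@[np.sin(r),-np.cos(r)]))
E
```

```text
avg [0.5384 0.284  0.051 ] [0. 0. 0.] -176.86047217317244 0.0021215920139808146 F [-0.2042  0.0522 -1.0832] t 17.8
tool x,y cm -0.007570084639119673 0.003529342874816613
```

Call:
move_arm --moves '[5, 0, 0, 0.1, 0, 0, 0, 5, 0, 0, 0.1, 0, 0, 0, 5, 0, 0, 0.1, 0, 0, 0, 5, 0, 0, 0, 0, 0, 0]'

```text
clock: 18.2
tool_pos: [0.5384, 0.2839, 0.048]
orientation: [-180.0, 0.0, -176.9]
force: [0.5, -0.5, 0.4]
opening: 0.0552
gripper_force: 30.0
```

Call:
move_arm --moves '[5, 0, 0, 0.1, 0, 0, 0, 5, 0, 0, 0.1, 0, 0, 0, 5, 0, 0, 0, 0, 0, 0]'

```text
clock: 18.5
tool_pos: [0.539, 0.2848, 0.0464]
orientation: [179.9, 0.1, -176.8]
force: [-0.2, 4.0, 3.1]
opening: 0.0552
gripper_force: 30.0
```

Call:
move_arm --moves '[5, 0, 0, 0.1, 0, 0, 0, 5, 0, 0, 0.1, 0, 0, 0, 5, 0, 0, 0, 0, 0, 0]'

```text
clock: 18.8
tool_pos: [0.5389, 0.2854, 0.0447]
orientation: [179.9, 0.1, -176.8]
force: [-0.9, 5.3, 3.4]
opening: 0.0554
gripper_force: 30.0
```

Call:
move_arm --moves '[5, 0, 0.07, 0, 0, 0, 0, 5, 0, 0.07, 0, 0, 0, 0, 5, 0, 0, 0, 0, 0, 0]'

```text
clock: 19.1
tool_pos: [0.5388, 0.2855, 0.0444]
orientation: [180.0, 0.0, -176.8]
force: [-0.4, 1.4, 7.0]
opening: 0.0553
gripper_force: 30.0
```

```bash
python3 - <<'E'
from h import *
avg(5)
m,p,d=snap('top','t7'); m0,p0,d0=load('top0')
# file shift: compare left (cover) region
for s in (np.s_[165:250,132:190],):
    a=cv2.cvtColor(p0,cv2.COLOR_RGB2GRAY)[s].astype(np.float32);b=cv2.cvtColor(p,cv2.COLOR_RGB2GRAY)[s].astype(np.float32)
    print(cv2.phaseCorrelate(a,b,cv2.createHanningWindow(a.shape[::-1],cv2.CV_32F)))
E
```

```text
avg [0.5388 0.2855 0.0444] [0. 0. 0.] -176.84817989064922 0.0013490304745104951 F [-0.8167  1.7355  6.0336] t 19.35
((0.18458078572082925, -1.0254769384130142), 0.09134067817970558)
```

Call:
move_arm --moves '[5, 0, 0.01, 0.2, 0, 0, 0, 5, 0, 0, 0.2, 0, 0, 0, 5, 0, 0, 0.2, 0, 0, 0, 5, 0, 0, 0, 0, 0, 0]'

```text
clock: 19.8
tool_pos: [0.5385, 0.2856, 0.0381]
orientation: [180.0, 0.0, -176.9]
force: [0.3, 2.6, 1.3]
opening: 0.0553
gripper_force: 30.0
```

```bash
cat > chk.py <<'E'
from h import *
import sys
def chk(f):
    m,p,d=snap('wrist',f); hsv=cv2.cvtColor(p,cv2.COLOR_RGB2HSV); mk=cv2.inRange(hsv,(82,100,40),(100,255,255)); vu=np.argwhere(mk>0)
    W=np.array([world(m,d,[(u,v)],0)[0] for v,u in vu[::max(1,len(vu)//1500)]]); r=np.radians(-176.85); o=ctrl.get_obs()
    c=o['tool_pos'][:2]; L=np.c_[(W[:,:2]-c)@[np.cos(r),np.sin(r)],(W[:,:2]-c)@[np.sin(r),-np.cos(r)],W[:,2]]*1000
    L=L[np.isfinite(L).all(1)]; L=L[(abs(L[:,0])<95)&(abs(L[:,1])<45)]
    A=np.c_[L[:,:2],np.ones(len(L))]; t=L[:,2]; k=np.ones(len(L),bool)
    for _ in range(4): s=np.linalg.lstsq(A[k],t[k],rcond=None)[0]; k=abs(A@s-t)<3
    print('tcp z',o['tool_pos'][2],'n',len(L),k.sum(),'plane slope,slope,z(mm)',s,'range',L[k].min(0),L[k].max(0))
    return m,p,d
if __name__=='__main__':
    m,p,d=chk(sys.argv[1])
E
python3 - <<'E'
from chk import *
m,p,d=load('w6'); 
chk('w7')
E
```

```text
tcp z 0.037982790515850476 n 1560 1555 plane slope,slope,z(mm) [ 0.0021 -0.0323 35.1829] range [-50.8405 -28.5094  32.4507] [82.6126 27.388  38.3861]
```

Call:
move_arm --moves '[5, 0, 0.02, 0.2, 0, 0, 0, 5, 0, 0, 0.2, 0, 0, 0, 5, 0, 0, 0.2, 0, 0, 0]'

```text
clock: 20.15
tool_pos: [0.5385, 0.2856, 0.0327]
orientation: [180.0, 0.0, -176.8]
force: [-3.4, -0.4, 10.0]
opening: 0.0553
gripper_force: 30.0
```

Call:
move_arm --moves '[5, 0, 0, 0.2, 0, 0, 0, 5, 0, 0, 0.2, 0, 0, 0, 5, 0, 0, 0.2, 0, 0, 0, 5, 0, 0, 0.2, 0, 0, 0]'

```text
clock: 20.55
tool_pos: [0.5385, 0.2856, 0.0247]
orientation: [180.0, 0.0, -176.8]
force: [-1.9, 1.2, 11.6]
opening: 0.0554
gripper_force: 30.0
```

Call:
move_arm --moves '[5, 0, 0, 0.1, 0, 0, 0, 5, 0, 0, 0.1, 0, 0, 0, 5, 0, 0, 0.1, 0, 0, 0]'

```text
clock: 20.85
tool_pos: [0.5385, 0.2856, 0.0216]
orientation: [-180.0, 0.0, -176.8]
force: [-2.5, 1.1, 10.7]
opening: 0.0555
gripper_force: 30.0
```

Call:
move_arm --moves '[5, 0, 0, 0.08, 0, 0, 0, 5, 0, 0, 0.08, 0, 0, 0, 5, 0, 0, 0.05, 0, 0, 0]'

```text
clock: 21.15
tool_pos: [0.5385, 0.2856, 0.0195]
orientation: [180.0, 0.0, -176.8]
force: [-2.7, 0.3, 9.6]
opening: 0.0552
gripper_force: 30.0
```

Call:
move_arm --moves '[5, 0, 0, 0.05, 0, 0, 0, 5, 0, 0, 0.05, 0, 0, 0]'

```text
clock: 21.35
tool_pos: [0.5385, 0.2856, 0.0188]
orientation: [-180.0, 0.0, -176.8]
force: [-4.8, 0.9, 16.5]
opening: 0.0554
gripper_force: 30.0
```

Call:
move_arm --moves '[5, 0, 0, 0.02, 0, 0, 0, 5, 0, 0, 0, 0, 0, 0]'

```text
clock: 21.55
tool_pos: [0.5385, 0.2856, 0.0188]
orientation: [180.0, 0.0, -176.8]
force: [-4.1, 0.9, 13.8]
opening: 0.0553
gripper_force: 30.0
```

```bash
python3 chk.py w8
```

```text
tcp z 0.018767934534074115 n 1537 1536 plane slope,slope,z(mm) [ 0.0003 -0.0315 15.8955] range [-50.2218 -28.5947  12.8863] [82.6116 27.4098 18.8989]
```

Call:
move_arm --moves '[5, 0, 0, 0.06, 0, 0, 0, 5, 0, 0, 0, 0, 0, 0]'

```text
clock: 21.8
tool_pos: [0.5385, 0.2856, 0.0188]
orientation: [180.0, 0.0, -176.8]
force: [-6.6, -1.0, 18.8]
opening: 0.0557
gripper_force: 30.0
```

Call:
move_arm --moves '[5, 0, 0, -0.2, 0, 0, 0, 5, 0, 0, 0, 0, 0, 0]'

```text
clock: 22.0
tool_pos: [0.5383, 0.2855, 0.0189]
orientation: [-180.0, -0.0, -176.9]
force: [-0.0, 1.8, 2.7]
opening: 0.0555
gripper_force: 30.0
```

Call:
move_arm --moves '[6.2, 0, 0, 0, 0, 0, 0, 6.2, 0, 0, 0, 0, 0, 0, 6.2, 0, 0, -0.5, 0, 0, 0, 6.2, 0, 0, -2, 0, 0, 0, 6.2, 0, 0, -3.5, 0, 0, 0, 6.2, 0, 0, -4, 0, 0, 0, 4, 0, 0, -3.5, 0, 0, 0, 1, 0, 0, 0, 0, 0, 0]'

```text
clock: 22.8
tool_pos: [0.5406, 0.2871, 0.1599]
orientation: [179.7, 0.4, -176.8]
force: [0.5, -0.0, -0.7]
opening: 0.0513
gripper_force: 0.0
```

```bash
python3 - <<'E'
from chk import *
o=ctrl.get_obs(); print(o['clock'],o['tool_pos'],o['orientation'])
chk('w9'); m,p,d=load('w9')
cv2.imwrite('pics/w9.png',p[:,:,::-1])
E
```

```text
22.8 [0.5406 0.2871 0.1599] [ 179.7322    0.4105 -176.8189]
tcp z 0.1571543411325639 n 1635 1631 plane slope,slope,z(mm) [ 0.0008 -0.0318 15.9747] range [-81.1131 -29.4223  12.9749] [83.7619 26.4934 19.4967]
```

View pics/w9.png

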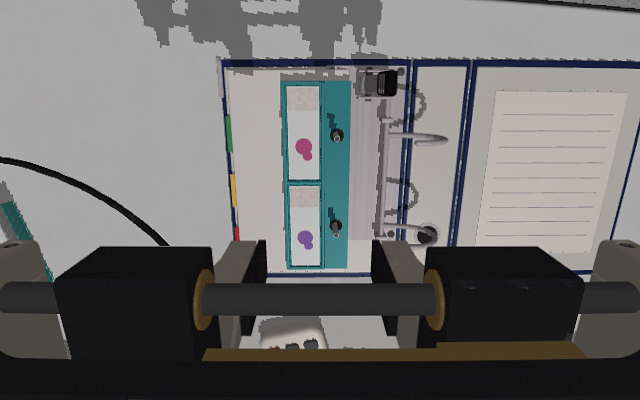

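The holder is threaded: both posts stand through the holes at (336, 135) and (336, 226), and it lies level (≈16 mm top, slope <0.1 %). The lever is upright at (380, 82). Now I'll push it shut with closed fingers from the post side.

```bash
python3 - <<'E'
from h import *
m,p,d=load('w9')
uv=np.array([(u,v) for v in range(64,102) for u in range(352,402)]); W=world(m,d,uv,0); R=rot(np.radians(3.2)); L=(W[:,:2]-[.537,.3025])@R
k=(W[:,2]>.03); q=np.c_[L[k],W[k,2]]*1000; print('lever pts file', np.nanmin(q,0),np.nanmax(q,0), np.nanmedian(q,0)); k=W[:,2]>.06; q=np.c_[L[k],W[k,2]]*1000; print(q.min(0),q.max(0),np.median(q,0))
togo(.4574,.2930,.0755,-176.8)
E
```

```text
lever pts file [-87.908   22.2248  30.5363] [-71.7908  34.1252  79.6441] [-80.0147  26.7456  71.891 ]
[-87.908   24.1164  60.1503] [-71.7908  34.1252  79.6441] [-80.0285  27.9588  76.3758]
t 22.85 pos [0.5394 0.2864 0.1572] rpy [ 179.8171    0.2282 -176.854 ] j [  46.3   17.8  -14.     0.   -57.9 -133.2] F [-0.1 -0.3 -0.2] op 0.0472
shift tool cm now [8.1814 1.0813 8.1364] rotvec [ 0.0032  0.004  -0.0009]  shift in target frame [8.1479 1.1149 8.1654]
```

Call:
move_arm --moves '[0, 4.07, 0.5, 0, 0, 0, 0, 0, 4.07, 0.5, 0, 0, 0, 0, 0, 0, 0, 0, 0, 0, 0, 0, 0, 0, 2, 0, 0, 0, 0, 0, 0, 3, 0, 0, 0, 0, 0, 0, 2, 0, 0, 0, 0, 0, 0, 1, 0, 0, 0, 0, 0, 0, 0, 0, 0, 0]'

```text
clock: 23.65
tool_pos: [0.4558, 0.29, 0.0723]
orientation: [-179.8, -0.1, -176.9]
force: [0.3, -0.2, 0.2]
opening: 0.0001
gripper_force: 0.0
```

```bash
python3 - <<'E'
from h import *
togo(.4574,.2930,.0755,-176.8); avg(2)
E
```

```text
t 23.65 pos [0.4558 0.29   0.0723] rpy [-179.8319   -0.1487 -176.8805] j [  53.3   17.5  -27.9   -0.   -44.8 -140.1] F [ 0.3 -0.2  0.2] op 0.0001
shift tool cm now [-0.1729  0.2855 -0.3214] rotvec [-0.0029 -0.0026 -0.0014]  shift in target frame [-0.1741  0.2862 -0.3201]
avg [0.4566 0.291  0.0739] [0.0002 0.0003 0.0004] -176.8554341877867 0.002936057776054213 F [-0.0873  0.2324  0.6598] t 23.75
```

Call:
move_arm --moves '[0, 0, 0.6, 0, 0, 0, 0, 0, 0, 0.4, -0.1, 0, 0, 0, 0, 0, 0.3, 0, 0, 0, 0, 0, 0, 0.55, 0.02, 0, 0, 0, 0, 0, 0.54, 0.03, 0, 0, 0, 0, 0, 0.55, 0.13, 0, 0, 0, 0, 0, 0.54, 0.13, 0, 0, 0]'

```text
clock: 24.45
tool_pos: [0.4546, 0.3253, 0.0725]
orientation: [-179.9, -0.0, -176.8]
force: [1.3, -5.5, 6.0]
opening: 0.0003
gripper_force: 4.2
```

Call:
move_arm --moves '[0, 0, 0.51, 0.25, 0, 0, 0, 0, 0, 0.51, 0.25, 0, 0, 0, 0, 0, 0.46, 0.35, 0, 0, 0, 0, 0, 0.46, 0.35, 0, 0, 0]'

```text
clock: 24.85
tool_pos: [0.4536, 0.3451, 0.0609]
orientation: [-180.0, 0.0, -176.8]
force: [-0.3, -5.6, 10.4]
opening: 0.0005
gripper_force: 5.7
```

```bash
python3 - <<'E'
from h import *
o=ctrl.get_obs(); L=(o['tool_pos'][:2]-[.537,.3025])@rot(np.radians(3.2))*1000; print('file corner',L[0],L[1]+21,o['tool_pos'][2]*1000-8,o['force'],o['clock'])
E
```

```text
file corner -80.937188167066 68.17239186752674 52.881382034529814 [-0.3042 -5.6404 10.4288] 24.85
```

Call:
move_arm --moves '[0, 0, 0.38, 0.44, 0, 0, 0, 0, 0, 0.38, 0.45, 0, 0, 0, 0, 0, 0.29, 0.52, 0, 0, 0, 0, 0, 0.29, 0.52, 0, 0, 0]'

```text
clock: 25.25
tool_pos: [0.4527, 0.3587, 0.0412]
orientation: [-180.0, 0.0, -176.8]
force: [-0.9, -4.4, 4.9]
opening: 0.0005
gripper_force: 3.1
```

Call:
move_arm --moves '[0, 0, 0.2, 0.45, 0, 0, 0, 0, 0, 0.1, 0.4, 0, 0, 0, 0, 0, 0, 0.3, 0, 0, 0]'

```text
clock: 25.55
tool_pos: [0.4528, 0.3623, 0.029]
orientation: [180.0, 0.0, -176.8]
force: [-6.2, -1.4, 19.5]
opening: 0.0
gripper_force: 10.2
```

```bash
python3 - <<'E'
from h import *
o=ctrl.get_obs(); L=(o['tool_pos'][:2]-[.537,.3025])@rot(np.radians(3.2))*1000; print('file corner',L[0],L[1]+21,o['tool_pos'][2]*1000-8,o['force'],o['clock'])
E
```

```text
file corner -80.77541904005322 85.42533563382135 21.017927600718547 [-6.1618 -1.4483 19.4964] 25.55
```

Call:
move_arm --moves '[0, 0, 0, -0.3, 0, 0, 0, 0, 0, 0, -1.5, 0, 0, 0, 0, 0, 0, -3, 0, 0, 0, 0, 0, 0, -4, 0, 0, 0, 0, 0, -4, -4, 0, 0, 0, 0, 0, -3, 0, 0, 0, 0, 0, 0, 0, 0, 0, 0, 0]'

```text
clock: 26.25
tool_pos: [0.456, 0.2942, 0.1539]
orientation: [179.9, 0.1, -177.0]
force: [-0.6, 0.2, -0.7]
opening: 0.0006
gripper_force: 0.0
```

```bash
python3 - <<'E'
from chk import *
m,p,d=chk('w10'); R=rot(np.radians(3.2))
def zone(n,x0,x1,y0,y1,z0,z1):
    uv=np.array([(u,v) for v in range(0,245,1) for u in range(150,640,1)]); 
    k=Q[:,0]; s=(Q[:,0]>x0)&(Q[:,0]<x1)&(Q[:,1]>y0)&(Q[:,1]<y1)&(Q[:,2]>z0)&(Q[:,2]<z1); print(n,s.sum(), (Q[s].min(0),Q[s].max(0),np.median(Q[s],0)) if s.any() else '')
vu=np.argwhere(d>0); vu=vu[vu[:,0]<245]; n=rays(m,vu[:,::-1]); z=d[vu[:,0],vu[:,1]]; T=m['cam_to_world']; W=(np.c_[n[:,0]*z,n[:,1]*z,z]@T[:3,:3].T)+T[:3,3]
Q=np.c_[(W[:,:2]-[.537,.3025])@R,W[:,2]]*1000
zone('pad shut',-95,-65,60,95,12,90); zone('lever up',-95,-65,15,45,35,90); zone('rings shut',-50,50,-8,36,42,70); zone('rings open',-50,50,62,113,12,70)
print(ctrl.get_obs()['clock'],ctrl.get_obs()['tool_pos'])
t,pt,dt=snap('top','t10'); m0,p0,d0=load('top0')
a=cv2.cvtColor(p0,cv2.COLOR_RGB2HSV);b=cv2.cvtColor(pt,cv2.COLOR_RGB2HSV)
for i in (a,b):
    nv=cv2.inRange(i,(105,110,30),(125,255,200))[165:250,128:175]; ys,xs=np.nonzero(nv); print('navy left',len(xs),xs.mean(),ys.mean(),xs.min(),ys.min(),ys.max())
cv2.imwrite('pics/fin.png',p[:,:,::-1])
E
```

```text
tcp z 0.1533742307287662 n 2080 2019 plane slope,slope,z(mm) [ 0.0023 -0.0312 15.5532] range [-90.288  -42.9962  12.659 ] [ 2.6115 12.8176 18.9231]
pad shut 612 (array([-88.5773,  60.1009,  16.3779]), array([-72.8378,  88.3321,  23.9455]), array([-81.2908,  74.0823,  21.2153]))
lever up 0 
rings shut 0 
rings open 0 
26.3 [0.4563 0.2953 0.1534]
navy left 59 21.593220338983052 40.271186440677965 7 10 75
navy left 31 28.838709677419356 11.193548387096774 7 10 21
```

Call:
move_arm --moves '[2, -4, 0, -1, 0, 0, 0, 2, -4, 0, -1, 0, 0, 0, 2, 0, 0, -1, 0, 0, 0, 2, 0, 0, 0, 0, 0, 0, 2, 0, 0, 0, 0, 0, 0, 2, 0, 0, 0, 0, 0, 0]'

```text
clock: 26.95
tool_pos: [0.535, 0.3008, 0.1818]
orientation: [-180.0, -0.1, -176.8]
force: [-1.4, -0.3, 0.2]
opening: 0.02
gripper_force: 0.0
```

```bash
python3 - <<'E'
from chk import *
m,p,d=chk('w11'); R=rot(np.radians(3.2))
def cloud(m,d):
    vu=np.argwhere(d>0); vu=vu[vu[:,0]<240]; n=rays(m,vu[:,::-1]); z=d[vu[:,0],vu[:,1]]; T=m['cam_to_world']; W=(np.c_[n[:,0]*z,n[:,1]*z,z]@T[:3,:3].T)+T[:3,3]
    return np.c_[(W[:,:2]-[.537,.3025])@R,W[:,2]]*1000, vu
Q,vu=cloud(m,d)
def zone(n,Q,x0,x1,y0,y1,z0,z1):
    s=(Q[:,0]>x0)&(Q[:,0]<x1)&(Q[:,1]>y0)&(Q[:,1]<y1)&(Q[:,2]>z0)&(Q[:,2]<z1); print(n,s.sum(), (Q[s].min(0),Q[s].max(0),np.median(Q[s],0)) if s.any() else '')
for s in(-40,40):
    zone('ring over posts',Q,s-6,s+6,-6,40,40,70); zone('ring over spine',Q,s-8,s+8,60,110,10,70)
zone('pad',Q,-95,-65,60,95,12,90)
# file edge check: near edge of file & spine seams, before (w4) and after
for f in('w4','w11'):
    m,p,d=load(f); Q,vu=cloud(m,d); nv=cv2.inRange(cv2.cvtColor(p,cv2.COLOR_RGB2HSV),(105,100,30),(125,255,200))[vu[:,0],vu[:,1]]>0
    for n,c in(('near edge',(Q[:,1]<40)&(Q[:,0]<-90)&(Q[:,0]>-110)),('seam',(abs(Q[:,0])<60)&(Q[:,1]>52)&(Q[:,1]<72))):
        s=nv&c&(Q[:,2]<12); print(f,n,s.sum(),np.median(Q[s],0) if s.any() else '')
print(ctrl.get_obs()['clock'])
E
```

```text
tcp z 0.1819825569565402 n 1348 1333 plane slope,slope,z(mm) [ 0.0007 -0.0312 15.479 ] range [-84.6073 -44.0973  13.0759] [80.3628 11.8865 19.1249]
ring over posts 301 (array([-42.4798,  -3.4133,  40.2093]), array([-38.1392,  39.9535,  61.7836]), array([-40.7377,  17.5642,  57.895 ]))
ring over spine 0 
ring over posts 158 (array([37.1093, -2.6749, 40.0895]), array([41.1129, 39.8445, 60.3204]), array([38.171 , 13.7072, 54.0131]))
ring over spine 0 
pad 600 (array([-87.3794,  60.0789,  16.7273]), array([-72.4618,  87.6436,  24.1266]), array([-79.9784,  73.7608,  21.4056]))
w4 near edge 778 [-97.0855 -34.7042   3.3348]
w4 seam 622 [-4.6546 62.4371  3.0804]
w11 near edge 881 [-97.4907 -33.3695   3.255 ]
w11 seam 805 [-3.6724 62.2627  3.061 ]
27.0
```

Rings are shut over the posts, the lever is locked flat, the holder is home and the file hasn't moved. Handing in.

```bash
python3 -c "
from plant import ctrl
print(ctrl.close_job())"
```

```text
the job is handed in; nothing more can be done
None
```

The slide holder is filed: it is down on both posts and level on the dividers, slides up. The lever is flat and the rings are shut over the posts. The wrist camera's depth readings showed this, and that the file had not shifted, before I handed the job in at about 27 s.

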